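# Open the rod cupboard and chock the row

## Task

Swing the little cupboard's door wide open by its handle, as far as it goes. Then, through the doorway, gently push the three loose round bars back with the long square pine block until the row is closed up tight against the board behind it, and leave the block lying there, its long side against the front bar, so that the row cannot roll apart. Leave the door open and the other things on the bench where they are.

Things in the scene. Friction and masses are not known exactly. Their poses are not given: they have to be found in the camera images.
- cupboard: Fixed open-topped plywood box with an 8 mm floor, 210 mm wide, 270 deep, 120 high, walls 12, 186 clear inside. Origin: on the bench, middle of the doorway, plane of the walls' front edges. x points into it, y left, z up. Inside stands a fixed full-width backboard, its front face is 175 to 205 behind the doorway plane: not measured, to be felt through the row of bars (or seen from above).
- door (a joint): Door angle, rad: 0 closed, 1.92 fully open at its stop. Door 206 mm wide, 114 high, top 118 above the bench, outer face 17 ahead of the doorway plane; hinged at its left edge, it swings towards the robot. No catch; a stiff hinge (0.15 N m) lets it stay where it is left. It may start up to 0.08 ajar.
- door_hinge (a point): Point on the upright hinge axis at bench height: the left end of the doorway, at y = +105 mm in the cupboard's frame.
- chock_center (a point): Centre of the long square pine block that serves as chock, loose on the bench, 30 x 62 x 30 mm, about 40 g; y is its 62 mm length, z up. It starts outside the cupboard, to the right of the door.
- rod_1: Front one of three equal round wooden bars, 44 mm diameter, 120 mm long, loose, lying across the cupboard's floor behind the door, with gaps of about 5 to 18 mm between them. Origin at its centre, 30 mm above the bench; y along the bar. They roll freely.
- rod_2: Middle bar, like the front one.
- rod_3: Rear bar, like the front one, nearest to the backboard, with a gap to it at the start.
- stub_block: Bystander: stubby pine block, 38 x 50 x 28 mm, loose; origin at the centre of its underside.
- flat_block: Bystander: square flat pine block, 45 x 45 x 18 mm, loose; origin at the centre of its underside.
- sanding: Bystander: cork sanding block, 56 x 97 x 28 mm, loose; origin at the centre of its underside.
- jar: Bystander: small glass jar with a yellow lid, 59 mm across, 85 mm high, loose; origin at the centre of its underside.
- door_handle (a point): Upright round steel bar pull, 12 mm thick, 76 long (47 to 123 above the bench), on two 8 mm stems 24 below and 8 above its middle. This point: middle of the bar, 85 above the bench, 40 ahead of the door's outer face, 172 from the hinge axis along the door. x points square into the door, y along the door to the hinge, z up. Pinch it from above. Its solids: door_c1 (bar), door_c2, door_c3.
There are look-alikes about, which are no part of the job. Leave any black or blue look-alike of the part that bears chock_center alone. What is shaped like the rod_1 but black is not meant.

How it is judged:
On the way, in this order (a step that is already met when the one before it is completed fails the run):
1. the door is being drawn open (beyond 0.3 rad) by its handle (value of joint door above 0.3 rad and (contact force between the fingers and door_c1 above 0.3 N or contact force between the fingers and door_c2 above 0.3 N or contact force between the fingers and door_c3 above 0.3 N)), for 0.05 s.
2. the door stands fully open (beyond 1.75 rad) (value of joint door above 1.75 rad), for 0.2 s.
At the end, for the whole second after the job is handed in: Door beyond 1.7 rad. The three bars lie at rest in a row on the cupboard's floor, rear bar within 4 mm of the backboard. The block lies flat, lengthwise across the doorway's middle (within 50 mm, 0.2 rad) before the front bar; all gaps from block to backboard together at most 9 mm. Nothing held (value of joint door above 1.7 rad and x of rod_3 in the frame of backboard between -0.027 and -0.019 m and x of rod_2 in the frame of backboard between -0.075 and -0.06 m and x of rod_1 in the frame of backboard between -0.121 and -0.1 m and x of chock_center in the frame of backboard between -0.156 and -0.142 m and y of chock_center in the frame of cupboard between -0.05 and 0.05 m and distance between rod_1 and rod_2 below 0.058 m and distance between rod_2 and rod_3 below 0.058 m and height (world z) of each of rod_1, rod_2, rod_3 below 0.034 m and linear speed of each of rod_1, rod_2, rod_3 below 0.01 m/s and angle between the y axis of chock_center and the y axis of cupboard, either way round below 0.2 rad and height (world z) of chock_center below 0.028 m); the robot touches nothing.
It fails at once if the stubby block is shifted by more than 40 mm (distance of stub_block from where it was at the start of the episode above 0.04 m).
It fails at once if the flat block is shifted by more than 40 mm (distance of flat_block from where it was at the start of the episode above 0.04 m).
It fails at once if the sanding block is shifted by more than 40 mm (distance of sanding from where it was at the start of the episode above 0.04 m).
It fails at once if the jar is shifted by more than 40 mm (distance of jar from where it was at the start of the episode above 0.04 m).
It fails at once if the row is rammed against the backboard with more than 40 N (contact force between backboard and anything else above 40 N).
It also fails if it takes over 64 s, if anything falls off the work surface, if the arm or the gripper's body presses on something with over 40 N, if the wrist force passes 120 N, or if a joint passes its speed limit or range.

## Robot

A 6-joint arm with a two-finger parallel gripper is mounted at the origin on a cart in front of the work surface, level with it; the furniture and walls round the work are solid. World frame = base frame: x ahead of the robot, y to its left, z up, the work surface at z = 0. Lengths are in m, angles in rad, forces in N, time in s.
With the tool pointing down it reaches from about 0.35 to 0.775 m from the base axis. Payload 7.3 kg.
Tool frame: the origin (TCP) lies on the centre line of the jaws, within the pads' length; the fingertips stand 17 mm ahead of it and the grasp point (between the pads) lies 2 mm behind it (robot.tcp_to_tips is the distance from the TCP to the fingertips, in m); z points along the fingers, y is the line along which they close (so a half turn about z gives the same grasp; the last joint's range is limited). The gripper opens to 92 mm and grips with 3 to 60 N. Pads are 19 mm wide; open, the fingers measure 130 mm over their backs; the gripper's body (75 mm by 190 mm) begins 47 mm behind the grasp point.
Start: joints at [-1.434, 0.342, 1.524, -0, 1.275, -0.146], TCP at [0.147, -0.504, 0.244] pointing down, gripper open.
Joint ranges: [-2.53, 2.53], [-0.77, 2.02], [0.04, 2.7], [-1, 4.14], [0.28, 2.66], [-3.11, 3.11]. Speed limits (rad/s): [2.57, 2.57, 3.14, 3.14, 3.14, 3.14].

## Interface

Orientations are given as [roll, pitch, yaw] about the fixed x, y, z axes, in that order (R = Rz(yaw) Ry(pitch) Rx(roll)).
In Python, from cell import robot gives the robot as it stands. The module is installed in compiled form; this text tells all that it offers.
- The arm moves only by the tool carry_out, never from a script. Its argument "commands" is a list of rows, each a list of 3 entries, a list of its own where there are three numbers: the shift along the tool's x, y, z in m, then the turn about the tool's z in rad, then the opening, from 0 (shut) to 1 (fully open). In form: [[[dx, dy, dz], yaw, claw], ...]. A call has 1 to 20 rows; each row shifts and turns the commanded pose from where the row before left it, along the tool's axes as they then stand; what a row does not reach is not made up. A row lasts 1/8 s, in which the tool goes at most 62.5 mm and 10.7 degrees, less where a joint would pass 70% of its speed; a pose out of reach is approached as far as the arm can. A call is refused whole if a number of a shift passes 0.0625 or a number of a turn 0.188, either way. A call with a gripper value outside its range is refused whole. The fingers move at their own pace and stop on an object; "newtons" is the grip in N (left out, the last holds). Time passes only in rows, so rows that do not move let the fingers close. It gives the time, the measured TCP pose, the force, the opening and the grip force at its end, in the units of the state.
- robot.observe(): the state, without advancing time (a new reading comes with each control period).
- robot.read_camera(name): name is "scene" or "top" or "wrist"; returns a dict with "pixels" (480x640x3 uint8, red, green, blue), "fx", "fy", "cx", "cy" (pixels), "view" (4x4, takes a point from world to camera coordinates); the wrist camera has in their place "T_tool_cam" (4x4, takes a point from camera to tool coordinates, whose origin is the TCP and whose axes are the flange's). Camera axes: x right, y up, looking along -z (the intrinsics and any distortion apply to the point x, -y, -z); pixel columns grow to the right and rows downward; lengths in m; the calibration is good to about 2 mm. A picture is of the moment at which its call begins: read the wrist's pose just before it. There is no depth.
- robot.hand_in(): hands the job in; it is judged then, once.
Trained networks look in a picture, given as the dict that the camera call returned (one of the last four; its "shot" number tells which), for a name from the list of things; names that differ only in an ending like _2 or _b are one class to them, and where a whole thing is asked for, a point or a joint stands for the part that bears it (a point fixed in the world has none). Each returns a list of dicts, best first, with "p" (0 to 1); they miss things now and then, are a little off and sometimes report something else, mostly with a low value. They report only what shows in the picture. A call takes as long as a camera call. They do not tell look-alikes from the thing itself.
- robot.find_in(picture, name): "at" ([column, row] in pixels, amid what is visible of it).
- robot.tip_of(picture, name): "at" ([column, row] in pixels: a listed point, or the origin of a listed thing).
The state is a dict: "time": time; "qpos": joint angles; "qvel": joint speeds; "joint_efforts": joint torques, N m; "tool_pos": TCP position; "tool_rot": TCP orientation; "contact_force": force on the tool from outside, world axes, zero at the start; "torque": the same for the moment, N m; "opening": finger opening in m; "grip_force": force on a finger pad.
Only numpy, scipy, OpenCV 4.12 (cv2) and the standard library are available. Lean on these libraries where they do the work, as an engineer would, in place of code of your own. Each camera call takes 0.05 s, during which the arm holds its last target. There are 200 camera calls.

## Working session

There is one attempt and no reset: what is moved stays moved. The work goes in short steps, Python scripts to look and compute and a tool call to move; the robot and the scene stay as the last step left them, time stands still between calls to the robot, and variables do not carry over. Pictures are saved under pics/ and viewed, at most 10 in all, crops included, and the job is handed in when it is done.

Besides the shell and the picture viewer there is one more tool, called after ">>>" as a command line: name --argument value ..., lists and objects as JSON in quotes. carry_out: Moves the arm, as the interface text tells. Its arguments: {"type":"object","properties":{"commands":{"type":"array"},"newtons":{"type":"number"}},"required":["commands"]}

```bash
mkdir -p pics; cat > h.py <<'E'
import numpy as np, cv2
from cell import robot
def ray(p,uv):
    V=np.array(p["view"]);d=np.array([(uv[0]-p["cx"])/p["fx"],-(uv[1]-p["cy"])/p["fy"],-1.])
    R=V[:3,:3];return -R.T@V[:3,3],R.T@d
def atz(p,uv,z):
    o,d=ray(p,uv);return o+d*(z-o[2])/d[2]
def proj(p,X):
    c=np.array(p["view"])@np.append(X,1);return np.array([p["cx"]+p["fx"]*c[0]/-c[2],p["cy"]-p["fy"]*c[1]/-c[2]])
def save(p,n):cv2.imwrite("pics/"+n,cv2.cvtColor(p["pixels"],cv2.COLOR_RGB2BGR))
np.set_printoptions(precision=4,suppress=True)
E
python3 - <<'E'
from h import *
s=robot.observe();print(s)
for c in("top","scene"):
    p=robot.read_camera(c);save(p,c+"0.png");print(c,p.keys(),p["fx"],p["fy"],p["cx"],p["cy"],ray(p,(p["cx"],p["cy"])))
    for n,z in(("door_handle",.085),("door_hinge",0),("chock_center",.015),("rod_1",.03),("cupboard",0),("stub_block",0),("flat_block",0),("sanding",0),("jar",0)):
        for r in robot.tip_of(p,n)[:4]:print(n,round(r["p"],2),np.round(r["at"]),atz(p,r["at"],z))
E
```

```text
{'time': 0.0, 'qpos': array([-1.434 ,  0.3427,  1.525 ,  0.    ,  1.2754, -0.146 ]), 'qvel': array([ 0.0013, -0.0002,  0.0018, -0.0005,  0.0007, -0.0008]), 'joint_efforts': array([  0.0001, -43.1244, -24.4212,   0.0718,   0.056 ,  -0.0001]), 'tool_pos': array([ 0.1465, -0.5038,  0.243 ]), 'tool_rot': array([-3.1401, -0.0002,  0.2827]), 'contact_force': array([ 0.6674, -0.0782,  0.5224]), 'torque': array([ 0.0049, -0.0051, -0.0158]), 'grip_force': 0.0, 'opening': 0.09173661116391929}
top dict_keys(['pixels', 'fx', 'fy', 'cx', 'cy', 'view', 'shot']) 480.6762647214425 480.6762647214425 320.3683450915451 240.75448411317984 (array([ 0.3659, -0.1545,  1.0791]), array([ 0.1691,  0.0091, -0.9856]))
door_handle 0.93 [323. 232.] [ 0.5541 -0.1509  0.085 ]
door_handle 0.58 [403. 162.] [ 0.7099 -0.3237  0.085 ]
door_hinge 0.95 [251. 209.] [0.6244 0.0147 0.    ]
chock_center 0.91 [420. 343.] [ 0.325  -0.3618  0.015 ]
chock_center 0.9 [373. 297.] [ 0.4222 -0.2602  0.015 ]
chock_center 0.67 [412. 297.] [ 0.424 -0.347  0.015]
rod_1 0.93 [298. 170.] [ 0.7095 -0.0929  0.03  ]
rod_1 0.86 [317. 330.] [ 0
[... 400 characters left out ...]
.] [ 0.7405 -0.3375  0.    ]
jar 0.73 [291. 144.] [ 0.7822 -0.0753  0.    ]
scene dict_keys(['pixels', 'fx', 'fy', 'cx', 'cy', 'view', 'shot']) 546.6806246426049 546.6806246426049 320.89403125439026 242.86290705029455 (array([-0.619 ,  0.4807,  0.6947]), array([ 0.8042, -0.422 , -0.4185]))
door_hinge 0.79 [259. 274.] [0.6244 0.0205 0.    ]
chock_center 0.47 [439. 282.] [ 0.3239 -0.353   0.015 ]
rod_1 0.51 [269. 239.] [ 0.76   -0.0704  0.03  ]
rod_1 0.41 [196. 294.] [0.5502 0.2137 0.03  ]
cupboard 0.91 [296. 264.] [ 0.6258 -0.0908  0.    ]
stub_block 0.57 [402. 252.] [ 0.5428 -0.3969  0.    ]
flat_block 0.48 [417. 238.] [ 0.6011 -0.4947  0.    ]
sanding 0.89 [197. 294.] [0.5993 0.2004 0.    ]
```

View pics/top0.png

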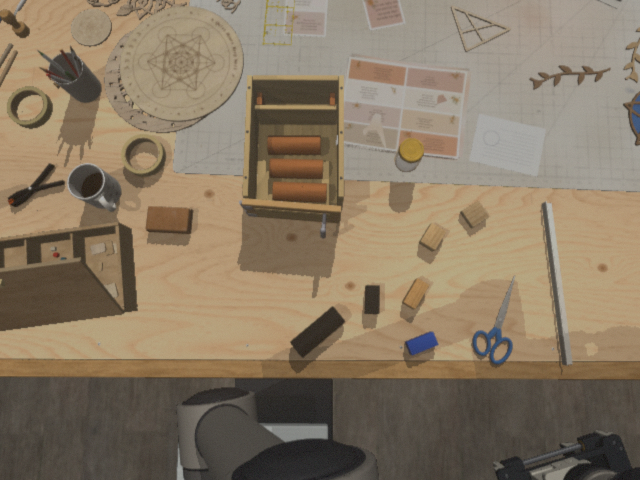

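```bash
python3 - <<'E'
import cv2
i=cv2.imread("pics/top0.png")[120:370,220:490];cv2.imwrite("pics/crop.png",cv2.resize(i,None,fx=2.4,fy=2.4,interpolation=cv2.INTER_CUBIC))
E
```

```text
(no output)
```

View pics/crop.png

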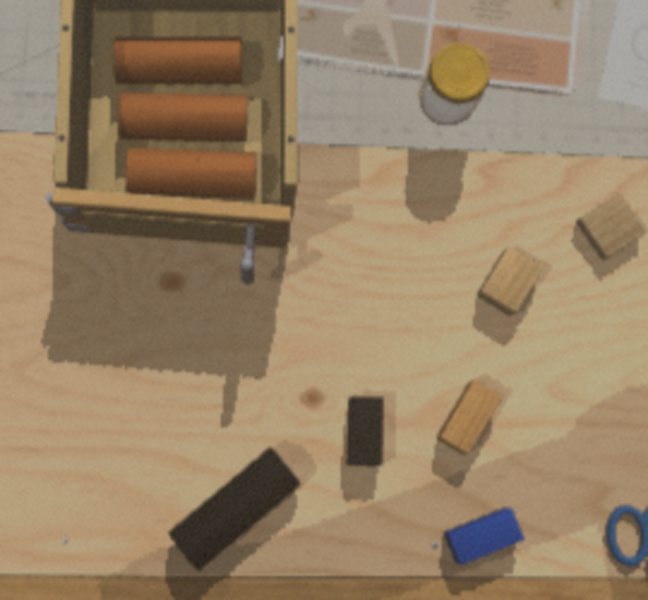

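The top view shows three brown bars in the cupboard (rows 146, 170, 192), with the handle at (323,232). Things that could be taken for the chock are the black block (372,299), the blue block (421,343), the pine block (414,294) and the stubby block (432,236). The crop confirms the long pine one at (414,294) is the chock. The black bar at (317,330) is a decoy.

```bash
python3 - <<'E'
from h import *
p=robot.read_camera("top")
# box top rim outer corners (z=.12), hand-read
for uv in((247,76),(343,76),(243,205),(344,207)):print("rim",atz(p,uv,.12))
b=p["pixels"].astype(int);hsv=cv2.cvtColor(p["pixels"],cv2.COLOR_RGB2HSV)
# wall inner left/right edge and backboard top-edge candidates: column profile
col=b[90:125,285:310].mean((1,2));print("col rows90-125",np.round(col))
for r in(103,104,110):print(r,atz(p,(295,r),.12)[0],atz(p,(295,r),.06)[0])
x0,y0=396,272
sub=hsv[y0:320,x0:436];print("hsv block",hsv[294,414],"bench",hsv[310,440],hsv[280,400])
g=cv2.GaussianBlur(p["pixels"],(3,3),0).astype(float)
d=np.linalg.norm(g[y0:320,x0:436]-g[292:297,412:417].mean((0,1)),axis=2)
for t in(22,30,38):
    m=(d<t).astype(np.uint8);n,l,s,c=cv2.connectedComponentsWithStats(m);k=l[294-y0,414-x0]
    pts=np.argwhere(l==k)[:,::-1]+[x0,y0]
    W=np.array([atz(p,q,.03)[:2] for q in pts]);r=cv2.minAreaRect((W*1000).astype(np.float32));print(t,len(pts),r)
for c in("top","scene"):
    q=robot.read_camera(c)
    for n in("door_handle","chock_center"):print(c,n,[(round(r["p"],2),np.round(r["at"],1)) for r in robot.tip_of(q,n)[:5]])
    print([(round(r["p"],2),np.round(r["at"],1),atz(q,r["at"],.03)) for r in robot.find_in(q,"rod_1")[:5]])
E
```

```text
rim [0.8903 0.0134 0.12  ]
rim [ 0.8899 -0.1933  0.12  ]
rim [0.6047 0.0134 0.12  ]
rim [ 0.6007 -0.1939  0.12  ]
col rows90-125 [ 63.  62.  60.  60.  61.  62.  62.  62.  62.  62.  62.  60.  61.  69.
  93. 124. 142. 144. 131.  92.  64.  60.  59.  61.  63.  64.  64.  64.
  62.  64.  61.  60.  60.  61.  71.]
103 0.8281205670010501 0.8570377369021179
104 0.8258481818903354 0.8546231924771035
110 0.8122496300142832 0.8401739217677624
hsv block [ 16 132 168] bench [ 16  89 166] [ 20  73 181]
22 361 ((431.8171081542969, -356.0811767578125), (34.919647216796875, 60.83861541748047), 63.217857360839844)
30 460 ((423.6458435058594, -350.0452575683594), (43.867530822753906, 86.11760711669922), 59.12358093261719)
38 792 ((420.68756103515625, -353.5606384277344), (90.46991729736328, 78.03022766113281), 0.1618248075246811)
top door_handle [(0.85, array([320.6, 231. ]))]
top chock_center [(0.93, array([414. , 294.6])), (0.89, array([421.1, 339.1])), (0.75, array([370.5, 298.3])), (0.23, array([476.1, 213.2]))]
[(0.98, array([295.1, 193.5]), array([ 0.6539, -0.0876,  0.03  ])), (0.9, array([315.3, 332.9]), array([ 0.3454, -0.1346,  0.03  ])), (0.89, array([297.7, 170. ]), array([ 0.709 , -0.0929,  0.03  ])), (0.56, array([292.1, 147.4]), array([ 0.7629, -0.0795,  0.03  ]))]
scene door_handle []
scene chock_center [(0.47, array([441.5, 280.4]))]
[(0.74, array([398.5, 243.2]), array([ 0.5438, -0.3822,  0.03  ])), (0.59, array([272.4, 230.8]), array([ 0.8109, -0.1026,  0.03  ])), (0.18, array([278.8, 247.8]), array([ 0.6892, -0.0695,  0.03  ]))]
```

>>> carry_out --commands '[[[0.0491, -0.0224, 0], 0, 1], [[0.0491, -0.0224, 0], 0, 1], [[0.0491, -0.0224, 0], 0, 1], [[0.0491, -0.0224, 0], 0, 1], [[0.0491, -0.0224, 0], 0, 1], [[0.0491, -0.0224, 0], 0, 1], [[0.0491, -0.0224, 0], 0, 1], [[0.0491, -0.0224, 0], 0, 1], [[0.0491, -0.0224, 0], 0, 1], [[0.0491, -0.0224, 0], 0, 1], [[0, 0, 0], -0.18, 1], [[0, 0, 0], -0.18, 1], [[0, 0, 0], -0.18, 1], [[0, 0, 0], -0.18, 1], [[0, 0, 0], -0.18, 1], [[0, 0, 0], -0.18, 1], [[0, 0, 0], -0.18, 1], [[0, 0, 0], -0.18, 1]]'

```text
time: 3.7
tool_pos: [0.5555, -0.1521, 0.2437]
tool_rot: [-3.142, 0.0, 1.729]
contact_force: [1.1, -0.3, -0.5]
opening: 0.0917
grip_force: 0.0
```

>>> carry_out --commands '[[[0, 0, 0], -0.18, 1], [[0, 0, 0], -0.18, 1], [[0, 0, 0], -0.18, 1], [[0, 0, 0], -0.18, 1], [[0, 0, 0], -0.18, 1], [[0, 0, 0], -0.18, 1], [[0, 0, 0], -0.18, 1], [[0, 0, 0], -0.16, 1], [[0, 0, 0], 0, 1]]'

```text
time: 4.82
tool_pos: [0.5555, -0.152, 0.2437]
tool_rot: [-3.142, -0.0, 3.141]
contact_force: [-0.4, 0.0, 0.8]
opening: 0.0919
grip_force: 0.0
```

```bash
cat >> h.py <<'E'
from scipy.spatial.transform import Rotation as Ro
def wrist(n=None):
    s=robot.observe();p=robot.read_camera("wrist")
    T=np.eye(4);T[:3,:3]=Ro.from_euler("xyz",s["tool_rot"]).as_matrix();T[:3,3]=s["tool_pos"]
    p["view"]=np.linalg.inv(T@np.array(p["T_tool_cam"]))
    if n:save(p,n)
    return s,p
E
python3 - <<'E'
from h import *
s,p=wrist("w1.png");print(s["tool_pos"],s["tool_rot"],s["opening"],s["contact_force"])
for n,z in(("door_handle",.085),("rod_1",.03),("door_hinge",0)):
    for r in robot.tip_of(p,n)[:3]:print(n,round(r["p"],2),r["at"],atz(p,r["at"],z))
E
```

```text
[ 0.5555 -0.152   0.2437] [-3.1416 -0.0001  3.1414] 0.09192800822759209 [-0.3766  0.0162  0.7542]
door_handle 0.92 [325.2, 218.1] [ 0.5539 -0.1487  0.085 ]
rod_1 0.69 [381.8, 349.8] [ 0.7149 -0.086   0.03  ]
rod_1 0.61 [384.2, 392.5] [ 0.7702 -0.0808  0.03  ]
rod_1 0.57 [373.4, 300.9] [ 0.6564 -0.0975  0.03  ]
door_hinge 0.77 [476.2, 263.4] [0.6262 0.0182 0.    ]
```

View pics/w1.png

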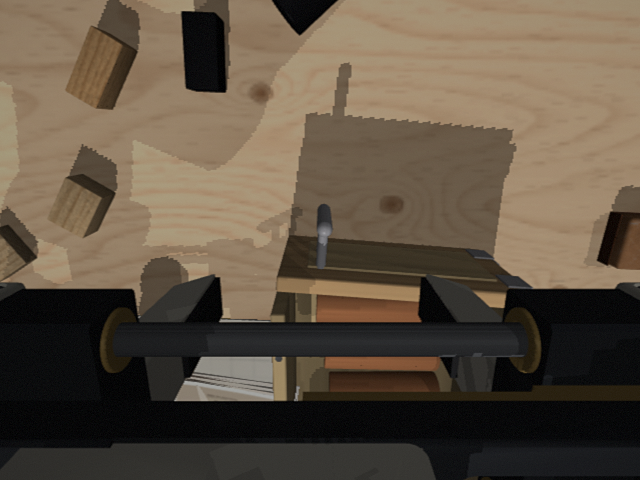

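The wrist view has the handle at (325,218), between the fingers in y, about 2 mm off. The door is slightly ajar. I'll go down and grip.

>>> carry_out --commands '[[[0.0015, 0.003, 0.035], 0, 1], [[0, 0, 0.035], 0, 1], [[0, 0, 0.035], 0, 1], [[0, 0, 0.035], 0, 1], [[0, 0, 0], 0, 0], [[0, 0, 0], 0, 0], [[0, 0, 0], 0, 0], [[0, 0, 0], 0, 0], [[0, 0, 0], 0, 0], [[0, 0, 0], 0, 0]]' --newtons 20

```text
time: 6.28
tool_pos: [0.5541, -0.1491, 0.1039]
tool_rot: [-3.141, 0.0, -3.14]
contact_force: [-0.4, -0.3, 0.1]
opening: 0.0363
grip_force: 0.0
```

```bash
cat > arc.py <<'E'
from h import *
import sys
# hinge, end angle; prints chord per 0.096 rad row in tool axes (tool yaw tangent to the door)
s=robot.observe();H=np.array([.622,.015]);r=s["tool_pos"][:2]-H;yaw=s["tool_rot"][2]
th0=np.arctan2(-r[1],-r[0]);psi=np.arctan2(.057,.172)
th=np.arctan2(-r[0],-r[1])-psi
print("pos",s["tool_pos"],"rad",np.hypot(*r),"theta",th,"yaw",yaw,"F",s["contact_force"],s["opening"],s["grip_force"],s["time"])
a=.096;R=lambda t:np.array([[np.cos(t),-np.sin(t)],[np.sin(t),np.cos(t)]])
dw=R(-a)@r-r;tx=np.array([np.cos(yaw),np.sin(yaw)]);ty=np.array([np.sin(yaw),-np.cos(yaw)])
print("row",dw@tx,dw@ty,"turn",a,"rows to 1.9:",(1.9-th)/a)
E
python3 arc.py
```

```text
pos [ 0.5541 -0.1491  0.1039] rad 0.1775759898136029 theta 0.07251568233563055 yaw -3.140396876819533 F [-0.3705 -0.2603  0.0553] 0.03632582285974135 0.0 6.275
row 0.015405162638404524 0.007284786305843755 turn 0.096 rows to 1.9: 19.036294975670515
```

Fingers are still closing (36 mm), so I'll give them more time.

>>> carry_out --commands '[[[0, 0, 0], 0, 0], [[0, 0, 0], 0, 0], [[0, 0, 0], 0, 0], [[0, 0, 0], 0, 0], [[0, 0, 0], 0, 0], [[0, 0, 0], 0, 0]]'

```text
time: 7.02
tool_pos: [0.554, -0.149, 0.1037]
tool_rot: [3.142, 0.0, -3.14]
contact_force: [0.5, 0.5, -0.8]
opening: 0.0115
grip_force: 20.0
```

```bash
python3 arc.py
```

```text
pos [ 0.554  -0.149   0.1037] rad 0.17749289184842498 theta 0.07299987427267635 yaw -3.1403850428459843 F [ 0.5491  0.5103 -0.8481] 0.011480400103219891 19.999923706054688 7.025
row 0.0153943400354946 0.007289014225473017 turn 0.096 rows to 1.9: 19.03125130965962
```

>>> carry_out --commands '[[[0.0155, 0.0073, 0], 0.096, 0], [[0.0155, 0.0073, 0], 0.096, 0], [[0.0155, 0.0073, 0], 0.096, 0], [[0.0155, 0.0073, 0], 0.096, 0], [[0.0155, 0.0073, 0], 0.096, 0]]'

```text
time: 7.65
tool_pos: [0.4855, -0.0987, 0.1037]
tool_rot: [3.141, 0.001, 2.659]
contact_force: [4.6, 2.1, -2.8]
opening: 0.0115
grip_force: 20.0
```

```bash
python3 arc.py
```

```text
pos [ 0.4855 -0.0987  0.1037] rad 0.1776352023584955 theta 0.5563565915319786 yaw 2.659420288496669 F [ 4.5873  2.1242 -2.7925] 0.011539595892141786 19.997598230838776 7.65
row 0.015406852595796761 0.007294500082440887 turn 0.096 rows to 1.9: 13.996285504875221
```

Low force, and the bar is tracking the arc. I'll continue.

>>> carry_out --commands '[[[0.0155, 0.0073, 0], 0.096, 0], [[0.0155, 0.0073, 0], 0.096, 0], [[0.0155, 0.0073, 0], 0.096, 0], [[0.0155, 0.0073, 0], 0.096, 0], [[0.0155, 0.0073, 0], 0.096, 0], [[0.0155, 0.0073, 0], 0.096, 0], [[0.0155, 0.0073, 0], 0.096, 0], [[0.0155, 0.0073, 0], 0.096, 0], [[0.0155, 0.0073, 0], 0.096, 0], [[0.0155, 0.0073, 0], 0.096, 0], [[0.0155, 0.0073, 0], 0.096, 0], [[0.0155, 0.0073, 0], 0.096, 0]]'

```text
time: 9.15
tool_pos: [0.4601, 0.0947, 0.1036]
tool_rot: [-3.138, 0.0, 1.508]
contact_force: [-3.0, 1.3, 2.0]
opening: 0.0114
grip_force: 20.0
```

```bash
python3 arc.py
```

```text
pos [0.4601 0.0947 0.1036] rad 0.18048328988563417 theta 1.7081756138720205 yaw 1.5081279583697325 F [-2.964   1.2656  1.9882] 0.011394496742685167 20.001759231090546 9.15
row 0.015649970342466686 0.0074196991079825275 turn 0.096 rows to 1.9: 1.9981706888331183
```

>>> carry_out --commands '[[[0.0155, 0.0073, 0], 0.096, 0], [[0.0155, 0.0073, 0], 0.096, 0], [[0.004, 0.0019, 0], 0.024, 0], [[0, 0, 0], 0, 0]]'

```text
time: 9.65
tool_pos: [0.4805, 0.128, 0.1036]
tool_rot: [-3.138, -0.0, 1.295]
contact_force: [-6.2, 6.5, 4.9]
opening: 0.0116
grip_force: 20.0
```

```bash
python3 arc.py
```

```text
pos [0.4805 0.128  0.1036] rad 0.18113286720245797 theta 1.9247711052747825 yaw 1.295181229294007 F [-6.2097  6.5403  4.9434] 0.01159210259841559 20.007778108119965 9.65
row 0.01567902149455519 0.007503662189102724 turn 0.096 rows to 1.9: -0.25803234661231816
```

The door is at its stop. Next I release, rise and go over the pine block.

>>> carry_out --commands '[[[0, 0, 0], 0, 0.6], [[0, 0, 0], 0, 0.6], [[0, 0, 0], 0, 0.6], [[0, 0, 0], 0, 0.6], [[0, 0, -0.047], 0, 0.6], [[0, 0, -0.047], 0, 0.6], [[0, 0, -0.047], 0, 0.8], [[-0.0529, 0.0089, 0], 0, 0.8], [[-0.0529, 0.0089, 0], 0, 0.8], [[-0.0529, 0.0089, 0], 0, 0.8], [[-0.0529, 0.0089, 0], 0, 0.8], [[-0.0529, 0.0089, 0], 0, 0.8], [[-0.0529, 0.0089, 0], 0, 0.8], [[-0.0529, 0.0089, 0], 0, 0.8], [[-0.0529, 0.0089, 0], 0, 0.8], [[-0.0529, 0.0089, 0], 0, 0.8]]'

```text
time: 11.65
tool_pos: [0.4289, -0.3551, 0.2448]
tool_rot: [3.141, 0.0, 1.294]
contact_force: [0.9, -0.1, 0.3]
opening: 0.0734
grip_force: 0.0
```

>>> carry_out --commands '[[[0, 0, 0], -0.172, 0.8], [[0, 0, 0], -0.172, 0.8], [[0, 0, 0], -0.172, 0.8], [[0, 0, 0], -0.172, 0.8], [[0, 0, 0], -0.172, 0.8], [[0, 0, 0], -0.172, 0.8], [[0, 0, 0], -0.172, 0.8], [[0, 0, 0], -0.172, 0.8], [[0, 0, 0], 0, 0.8]]'

```text
time: 12.78
tool_pos: [0.4293, -0.3533, 0.2446]
tool_rot: [-3.142, -0.0, 2.669]
contact_force: [-0.0, -0.6, 0.5]
opening: 0.0732
grip_force: 0.0
```

```bash
python3 - <<'E'
from h import *
s,p=wrist("w2.png");print(s["tool_pos"],s["tool_rot"],s["opening"],s["contact_force"])
for r in robot.tip_of(p,"chock_center")[:4]:print(round(r["p"],2),r["at"],atz(p,r["at"],.015))
t=robot.read_camera("top")
for n in("door_handle","rod_1"):
  for r in robot.tip_of(t,n)[:4]:print(n,round(r["p"],2),r["at"],atz(t,r["at"],.085 if n[0]=="d" else .03))
save(t,"top2.png")
E
```

```text
[ 0.4293 -0.3533  0.2446] [-3.1415 -0.0001  2.6691] 0.07320493639814404 [-0.0302 -0.6068  0.4684]
0.87 [403.6, 146.6] [ 0.4171 -0.2569  0.015 ]
0.81 [263.1, 111.2] [ 0.3269 -0.3617  0.015 ]
0.77 [322.2, 204.2] [ 0.4318 -0.3526  0.015 ]
door_handle 0.81 [188.3, 266.9] [0.4808 0.1297 0.085 ]
rod_1 0.9 [317.1, 330.6] [ 0.3503 -0.1384  0.03  ]
rod_1 0.84 [298.2, 168.9] [ 0.7116 -0.094   0.03  ]
rod_1 0.8 [293.2, 148.4] [ 0.7605 -0.082   0.03  ]
rod_1 0.58 [297.5, 192.2] [ 0.6569 -0.093   0.03  ]
```

View pics/w2.png

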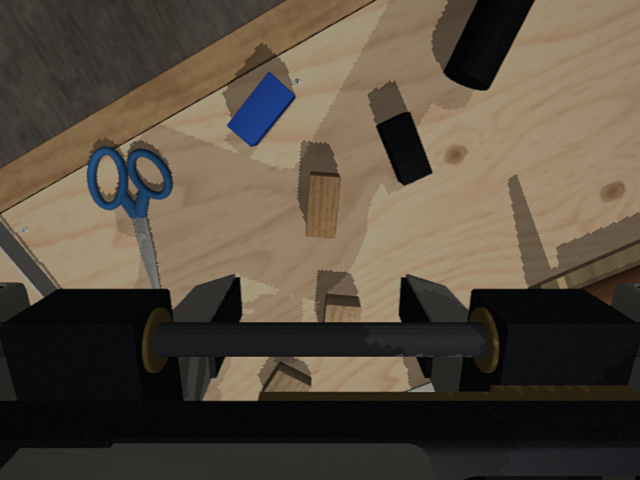

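```bash
python3 - <<'E'
from h import *
s,p=wrist()
c=[atz(p,q,.03)[:2] for q in((310,172),(340,173),(336,238),(306,236))]
print(np.array(c));m=np.mean(c,0);L=(c[2]+c[3]-c[0]-c[1])/2;print("centre",m,"len",np.hypot(*L),"ang",np.arctan2(L[1],L[0]))
yaw=s["tool_rot"][2];d=m-s["tool_pos"][:2]
print("tool dx,dy",d@[np.cos(yaw),np.sin(yaw)],d@[np.sin(yaw),-np.cos(yaw)],"yaw",yaw)
E
```

```text
[[ 0.3962 -0.3474]
 [ 0.41   -0.3226]
 [ 0.4658 -0.3546]
 [ 0.4504 -0.3802]]
centre [ 0.4306 -0.3512] len 0.06382573128034649 ang -0.5319912636912054
tool dx,dy -9.314263316773715e-05 0.0024022501437607957 yaw 2.6688746141043462
```

The block lies between the fingers, centred at (323,205). It is 2 mm off sideways and 0.06 rad off in turn. I'll correct, descend and grip.

>>> carry_out --commands '[[[0, 0.0024, 0.05], 0.058, 0.8], [[0, 0, 0.05], 0, 0.8], [[0, 0, 0.05], 0, 0.7], [[0, 0, 0.04], 0, 0.7], [[0, 0, 0.032], 0, 0.7], [[0, 0, 0], 0, 0.1], [[0, 0, 0], 0, 0.1], [[0, 0, 0], 0, 0.1], [[0, 0, 0], 0, 0.1], [[0, 0, 0], 0, 0.1], [[0, 0, 0], 0, 0.1], [[0, 0, 0], 0, 0.1]]' --newtons 15

```text
time: 14.58
tool_pos: [0.431, -0.3517, 0.024]
tool_rot: [-3.141, 0.002, 2.613]
contact_force: [-1.4, 1.0, 6.4]
opening: 0.0302
grip_force: 14.9
```

>>> carry_out --commands '[[[0, 0, -0.04], 0, 0.1], [[0, 0, -0.05], 0, 0.1], [[0, 0, -0.05], 0, 0.1], [[0.0077, 0.0459, 0], 0, 0.1], [[0.0077, 0.0459, 0], 0, 0.1], [[0.0077, 0.0459, 0], 0, 0.1], [[0.0077, 0.0459, 0], 0, 0.1], [[0.0077, 0.0459, 0], 0, 0.1], [[0.0077, 0.0459, 0], 0, 0.1], [[0, 0, 0], 0.1737, 0.1], [[0, 0, 0], 0.1737, 0.1], [[0, 0, 0], 0.1737, 0.1], [[0, 0, 0], 0.1737, 0.1], [[0, 0, 0], 0.1737, 0.1], [[0, 0, 0], 0.1737, 0.1], [[0, 0, 0], 0, 0.1]]'

```text
time: 16.58
tool_pos: [0.5295, -0.09, 0.1629]
tool_rot: [3.141, 0.0, 1.572]
contact_force: [-0.2, -0.2, -0.4]
opening: 0.0298
grip_force: 14.9
```

```bash
python3 - <<'E'
from h import *
s,p=wrist();print(s["tool_pos"],s["tool_rot"],s["opening"])
t=robot.read_camera("top");save(t,"top3.png")
for n in("cupboard","door_hinge"):print(n,[(round(r["p"],2),atz(t,r["at"],0)) for r in robot.tip_of(t,n)[:2]])
i=cv2.imread("pics/top3.png")[60:300,170:390];cv2.imwrite("pics/crop3.png",cv2.resize(i,None,fx=2.5,fy=2.5,interpolation=cv2.INTER_CUBIC))
E
```

```text
[ 0.5295 -0.09    0.1629] [3.1414 0.0001 1.5722] 0.029848147781782727
cupboard []
door_hinge [(0.59, array([0.6185, 0.0152, 0.    ]))]
```

View pics/crop3.png

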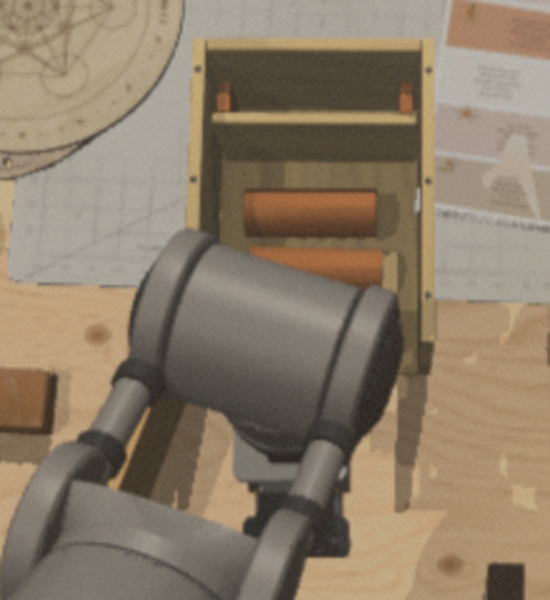

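The crop shows the backboard at crop row 118, below the wall tops, and the gripper in front of the open doorway. I'll descend and enter.

>>> carry_out --commands '[[[0, 0, 0.045], 0, 0.1], [[0, 0, 0.045], 0, 0.1], [[0, 0, 0.038], 0, 0.1], [[0, 0.03, 0], 0, 0.1], [[0, 0.025, 0], 0, 0.1], [[0, 0, 0], 0, 0.1]]'

```text
time: 17.52
tool_pos: [0.5859, -0.0902, 0.0345]
tool_rot: [3.14, 0.0, 1.572]
contact_force: [0.3, 0.4, -0.9]
opening: 0.0304
grip_force: 14.9
```

>>> carry_out --commands '[[[0, 0.006, 0], 0, 0.1], [[0, 0.004, 0], 0, 0.1], [[0, 0.003, 0], 0, 0.1], [[0, 0.003, 0], 0, 0.1], [[0, 0.003, 0], 0, 0.1], [[0, 0.003, 0], 0, 0.1], [[0, 0.003, 0], 0, 0.1], [[0, 0.003, 0], 0, 0.1], [[0, 0.003, 0], 0, 0.1], [[0, 0.003, 0], 0, 0.1], [[0, 0.003, 0], 0, 0.1], [[0, 0.003, 0], 0, 0.1], [[0, 0.003, 0], 0, 0.1], [[0, 0.003, 0], 0, 0.1], [[0, 0.003, 0], 0, 0.1]]'

```text
time: 19.4
tool_pos: [0.6338, -0.0901, 0.0347]
tool_rot: [3.142, 0.0, 1.571]
contact_force: [-1.3, 0.4, 0.1]
opening: 0.03
grip_force: 15.6
```

```bash
python3 - <<'E'
from h import *
s,p=wrist("w3.png");print(s["tool_pos"],s["contact_force"],s["opening"])
t=robot.read_camera("top")
for c,q in(("w",p),("t",t)):
  for r in robot.tip_of(q,"rod_1")[:5]:print(c,round(r["p"],2),r["at"],atz(q,r["at"],.03))
save(t,"top4.png")
E
```

```text
[ 0.6338 -0.0901  0.0347] [-1.2831  0.3848  0.1146] 0.029968817749984264
w 0.93 [545.8, 303.1] [ 0.7311 -0.0876  0.03  ]
t 0.9 [318.1, 332.3] [ 0.3467 -0.1406  0.03  ]
```

View pics/w3.png

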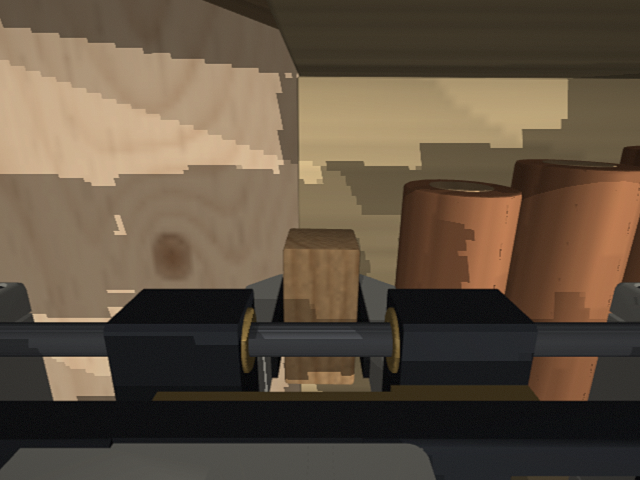

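The wrist view shows the block over the floor edge (col 298) and the front bars at cols 400–640. I'll push 8 mm further, lower, and open slightly.

>>> carry_out --commands '[[[0, 0.003, 0], 0, 0.1], [[0, 0.003, 0], 0, 0.1], [[0, 0.002, 0], 0, 0.1], [[0, 0, 0.0015], 0, 0.1], [[0, 0, 0.001], 0, 0.1], [[0, 0, 0], 0, 0.1]]'

```text
time: 20.35
tool_pos: [0.6415, -0.0901, 0.0322]
tool_rot: [-3.142, 0.0, 1.571]
contact_force: [-0.2, 0.4, -0.8]
opening: 0.0299
grip_force: 14.9
```

>>> carry_out --commands '[[[0, 0, 0], 0, 0.37], [[0, 0, 0], 0, 0.38], [[0, 0, 0], 0, 0.39], [[0, 0, 0], 0, 0.4], [[0, 0, 0], 0, 0.4], [[0, 0, 0], 0, 0.4]]'

```text
time: 21.1
tool_pos: [0.6416, -0.0901, 0.0322]
tool_rot: [3.142, 0.0, 1.571]
contact_force: [-0.4, 0.3, 0.8]
opening: 0.037
grip_force: 0.3
```

```bash
python3 - <<'E'
from h import *
s,p=wrist();print(s["tool_pos"],s["contact_force"],s["opening"])
for n in("chock_center","rod_1"):
  for r in robot.tip_of(p,n)[:3]:print(n,round(r["p"],2),r["at"],atz(p,r["at"],.03 if n[0]=="r" else .023))
E
```

```text
[ 0.6416 -0.0901  0.0322] [-0.3546  0.2976  0.7763] 0.03695605531117944
chock_center 0.74 [320.6, 301.6] [ 0.6427 -0.089   0.023 ]
rod_1 0.67 [559.9, 304.1] [ 0.7432 -0.0868  0.03  ]
```

>>> carry_out --commands '[[[0, 0, -0.01], 0, 0.4], [[0, 0, -0.04], 0, 0.4], [[0, 0, -0.05], 0, 0], [[0, -0.025, 0], 0, 0], [[0, -0.025, 0], 0, 0], [[0, 0, 0], 0, 0], [[0, 0, 0], 0, 0], [[0, 0, 0], 0, 0], [[0, 0, 0], 0, 0]]' --newtons 20

```text
time: 22.38
tool_pos: [0.592, -0.09, 0.132]
tool_rot: [3.142, 0.0, 1.571]
contact_force: [-0.2, -0.8, -0.3]
opening: 0.0003
grip_force: 0.0
```

```bash
python3 - <<'E'
from h import *
s,p=wrist("w4.png");print(s["tool_pos"],s["contact_force"],s["opening"])
for n in("chock_center","rod_1"):
  for r in robot.tip_of(p,n)[:3]:print(n,round(r["p"],2),r["at"],atz(p,r["at"],.03 if n[0]=="r" else .023))
E
```

```text
[ 0.592 -0.09   0.132] [-0.2146 -0.8297 -0.2909] 0.0003322730562977754
chock_center 0.77 [393.2, 233.7] [ 0.6438 -0.0872  0.023 ]
rod_1 0.86 [540.3, 238.6] [ 0.7424 -0.0887  0.03  ]
rod_1 0.66 [474.6, 248.9] [ 0.6987 -0.096   0.03  ]
rod_1 0.64 [614.6, 231.8] [ 0.7918 -0.0839  0.03  ]
```

View pics/w4.png

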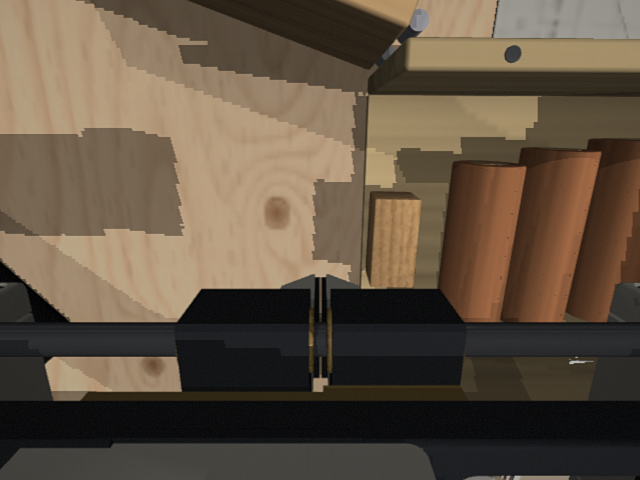

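The block (395,240) lies inside the floor edge, parallel to the bars, with the three bars at cols 480–615. I'll lower the closed fingers behind the block and push.

>>> carry_out --commands '[[[0, 0, 0.04], 0, 0], [[0, 0, 0.04], 0, 0], [[0, 0, 0.018], 0, 0], [[0, 0.006, 0], 0, 0], [[0, 0.006, 0], 0, 0], [[0, 0.003, 0], 0, 0], [[0, 0.003, 0], 0, 0], [[0, 0.003, 0], 0, 0], [[0, 0.003, 0], 0, 0], [[0, 0.003, 0], 0, 0], [[0, 0.003, 0], 0, 0], [[0, 0.002, 0], 0, 0], [[0, 0.002, 0], 0, 0], [[0, 0, 0], 0, 0]]'

```text
time: 24.28
tool_pos: [0.6258, -0.0901, 0.0342]
tool_rot: [3.141, 0.0, 1.571]
contact_force: [0.6, 0.8, -0.1]
opening: 0.0006
grip_force: 0.0
```

```bash
cat > w.py <<'E'
from h import *
s,p=wrist();print(s["tool_pos"],s["contact_force"],s["time"])
for n in("chock_center","rod_1"):
  for r in robot.tip_of(p,n)[:3]:print(n,round(r["p"],2),r["at"],atz(p,r["at"],.03 if n[0]=="r" else .023))
E
python3 w.py
```

```text
[ 0.6258 -0.0901  0.0342] [ 0.5909  0.8088 -0.0707] 24.275
chock_center 0.76 [393.2, 298.7] [ 0.6591 -0.0886  0.023 ]
rod_1 0.77 [486.2, 320.6] [ 0.6984 -0.0956  0.03  ]
rod_1 0.71 [593.2, 306.8] [ 0.7433 -0.0891  0.03  ]
```

>>> carry_out --commands '[[[0, 0.0015, 0], 0, 0], [[0, 0.0015, 0], 0, 0], [[0, 0.0015, 0], 0, 0], [[0, 0.0015, 0], 0, 0], [[0, 0, 0], 0, 0]]'

```text
time: 25.05
tool_pos: [0.6318, -0.0901, 0.0342]
tool_rot: [3.141, 0.0, 1.571]
contact_force: [-1.2, 1.3, -0.7]
opening: 0.0004
grip_force: 0.0
```

>>> carry_out --commands '[[[0, 0.001, 0], 0, 0], [[0, 0.001, 0], 0, 0], [[0, 0, 0], 0, 0]]'

```text
time: 25.42
tool_pos: [0.6337, -0.0901, 0.0342]
tool_rot: [3.141, 0.0, 1.571]
contact_force: [-0.4, 0.8, -0.3]
opening: 0.0002
grip_force: 0.1
```

>>> carry_out --commands '[[[0, 0.001, 0], 0, 0], [[0, 0.001, 0], 0, 0], [[0, 0, 0], 0, 0]]'

```text
time: 25.8
tool_pos: [0.6358, -0.0901, 0.0342]
tool_rot: [3.141, 0.0, 1.571]
contact_force: [-0.4, -0.1, 0.1]
opening: 0.0008
grip_force: 0.1
```

```bash
python3 w.py
```

```text
[ 0.6358 -0.0901  0.0342] [-0.3959 -0.0829  0.0816] 25.8
chock_center 0.9 [393.3, 299.0] [ 0.6692 -0.0888  0.023 ]
rod_1 0.97 [585.5, 305.2] [ 0.7499 -0.0883  0.03  ]
rod_1 0.95 [479.8, 322.5] [ 0.7058 -0.0965  0.03  ]
```

>>> carry_out --commands '[[[0, 0.001, 0], 0, 0], [[0, 0.001, 0], 0, 0], [[0, 0, 0], 0, 0]]'

```text
time: 26.32
tool_pos: [0.6378, -0.0901, 0.0342]
tool_rot: [3.141, 0.0, 1.571]
contact_force: [0.1, 0.5, -0.1]
opening: 0.0005
grip_force: 0.1
```

>>> carry_out --commands '[[[0, 0.001, 0], 0, 0], [[0, 0.001, 0], 0, 0], [[0, 0, 0], 0, 0]]'

```text
time: 26.7
tool_pos: [0.6398, -0.0901, 0.0342]
tool_rot: [3.141, 0.0, 1.571]
contact_force: [-0.1, 0.6, -0.6]
opening: 0.0003
grip_force: 0.1
```

>>> carry_out --commands '[[[0, 0.001, 0], 0, 0], [[0, 0.001, 0], 0, 0], [[0, 0, 0], 0, 0]]'

```text
time: 27.08
tool_pos: [0.6418, -0.0901, 0.0342]
tool_rot: [3.141, 0.0, 1.571]
contact_force: [-0.8, 0.3, 0.2]
opening: 0.0004
grip_force: 0.1
```

```bash
python3 w.py
```

```text
[ 0.6418 -0.0901  0.0342] [-0.8008  0.3035  0.1537] 27.075
chock_center 0.8 [391.9, 299.6] [ 0.6746 -0.0891  0.023 ]
rod_1 0.7 [479.8, 322.6] [ 0.7118 -0.0966  0.03  ]
rod_1 0.56 [583.6, 305.5] [ 0.7551 -0.0885  0.03  ]
```

>>> carry_out --commands '[[[0, 0.001, 0], 0, 0], [[0, 0.001, 0], 0, 0], [[0, 0, 0], 0, 0]]'

```text
time: 27.6
tool_pos: [0.6438, -0.0901, 0.0342]
tool_rot: [3.141, 0.0, 1.571]
contact_force: [0.5, 0.2, -0.1]
opening: 0.0007
grip_force: 0.1
```

>>> carry_out --commands '[[[0, 0.001, 0], 0, 0], [[0, 0, 0], 0, 0]]'

```text
time: 27.85
tool_pos: [0.6447, -0.0901, 0.0342]
tool_rot: [3.141, 0.0, 1.571]
contact_force: [-1.2, -0.2, -0.4]
opening: 0.0004
grip_force: 0.1
```

>>> carry_out --commands '[[[0, 0.001, 0], 0, 0], [[0, 0, 0], 0, 0]]'

```text
time: 28.1
tool_pos: [0.6457, -0.0901, 0.0342]
tool_rot: [3.141, 0.0, 1.571]
contact_force: [0.4, -0.0, -0.0]
opening: 0.0004
grip_force: 0.1
```

```bash
python3 w.py
```

```text
[ 0.6457 -0.0901  0.0342] [ 0.3576 -0.0279 -0.0102] 28.1
chock_center 0.94 [394.0, 301.3] [ 0.6795 -0.0899  0.023 ]
rod_1 0.63 [478.1, 324.9] [ 0.7151 -0.0977  0.03  ]
rod_1 0.58 [585.9, 305.1] [ 0.76   -0.0883  0.03  ]
```

>>> carry_out --commands '[[[0, 0.001, 0], 0, 0], [[0, 0, 0], 0, 0]]'

```text
time: 28.5
tool_pos: [0.6464, -0.0901, 0.0342]
tool_rot: [-3.141, 0.0, 1.571]
contact_force: [-1.0, -0.3, 0.5]
opening: 0.0003
grip_force: 0.9
```

>>> carry_out --commands '[[[0, 0.001, 0], 0, 0], [[0, 0, 0], 0, 0]]'

```text
time: 28.75
tool_pos: [0.6474, -0.0901, 0.0342]
tool_rot: [-3.141, 0.0, 1.571]
contact_force: [-3.8, -1.4, 2.4]
opening: 0.0005
grip_force: 1.5
```

>>> carry_out --commands '[[[0, 0.001, 0], 0, 0], [[0, 0, 0], 0, 0]]'

```text
time: 29.0
tool_pos: [0.6476, -0.0902, 0.0342]
tool_rot: [-3.139, 0.0, 1.571]
contact_force: [-6.3, -1.1, 3.5]
opening: 0.0005
grip_force: 3.3
```

```bash
python3 - <<'E'
from h import *
t=robot.read_camera("top");save(t,"top5.png")
i=cv2.imread("pics/top5.png")[70:200,235:355];cv2.imwrite("pics/crop5.png",cv2.resize(i,None,fx=4.5,fy=4.5,interpolation=cv2.INTER_CUBIC))
E
```

```text
(no output)
```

View pics/crop5.png

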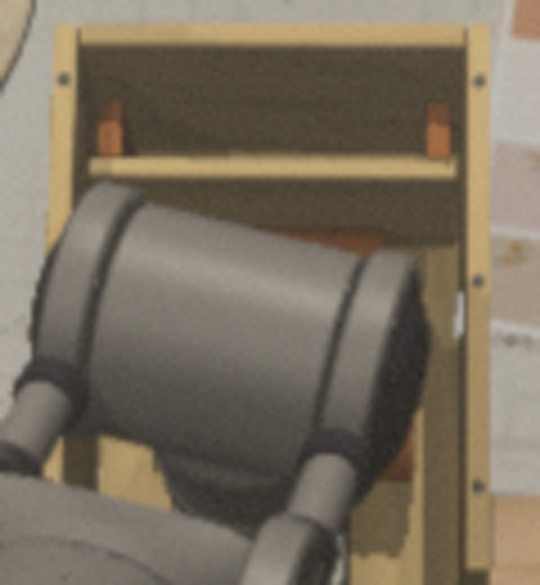

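Force rose to 6 N and motion stalled, so the row is closed against the backboard. The crop shows the rear bar at the board. I'll back off gently, rise and retreat.

>>> carry_out --commands '[[[0, -0.001, 0], 0, 0], [[0, -0.001, 0], 0, 0], [[0, -0.001, 0], 0, 0], [[0, -0.003, 0], 0, 0], [[0, -0.02, 0], 0, 0], [[0, -0.03, 0], 0, 0], [[0, 0, -0.05], 0, 0], [[0, 0, -0.06], 0, 0], [[0, 0, -0.06], 0, 0], [[0, -0.05, 0], 0, 0], [[0, -0.03, 0], 0, 0], [[0, 0, 0], 0, 0]]'

```text
time: 30.55
tool_pos: [0.5111, -0.0898, 0.2048]
tool_rot: [3.141, 0.0, 1.57]
contact_force: [0.2, -0.8, 0.4]
opening: 0.0006
grip_force: 0.0
```

```bash
python3 w.py; python3 - <<'E'
from h import *
s,p=wrist();t=robot.read_camera("top");save(t,"top6.png")
for n in("chock_center","rod_1","door_handle"):
  for r in robot.tip_of(t,n)[:4]:print(n,round(r["p"],2),r["at"],atz(t,r["at"],{"r":.03,"c":.023,"d":.085}[n[0]]))
a=cv2.resize(cv2.imread("pics/top6.png")[70:280,170:360],None,fx=2.1,fy=2.1)
b=cv2.cvtColor(p["pixels"],cv2.COLOR_RGB2BGR)[0:300,250:640];h=441
cv2.imwrite("pics/c6.png",np.hstack([a,cv2.copyMakeBorder(b,0,h-300,0,0,0)]))
E
```

```text
[ 0.5111 -0.0898  0.2048] [ 0.1922 -0.7979  0.4328] 30.55
chock_center 0.62 [509.4, 213.0] [ 0.6797 -0.0895  0.023 ]
rod_1 0.85 [553.8, 224.4] [ 0.7163 -0.0982  0.03  ]
rod_1 0.82 [146.1, 265.6] [ 0.3551 -0.136   0.03  ]
rod_1 0.55 [610.2, 212.2] [ 0.7632 -0.0873  0.03  ]
chock_center 0.89 [370.5, 297.3] [ 0.422  -0.2546  0.023 ]
chock_center 0.8 [423.4, 342.8] [ 0.3251 -0.3667  0.023 ]
rod_1 0.87 [296.4, 148.6] [ 0.76   -0.0894  0.03  ]
rod_1 0.58 [292.8, 133.2] [ 0.7972 -0.0806  0.03  ]
rod_1 0.57 [298.9, 167.6] [ 0.7147 -0.0956  0.03  ]
door_handle 0.51 [475.6, 213.8] [ 0.5947 -0.4732  0.085 ]
door_handle 0.5 [292.3, 130.8] [ 0.7802 -0.0834  0.085 ]
```

View pics/c6.png

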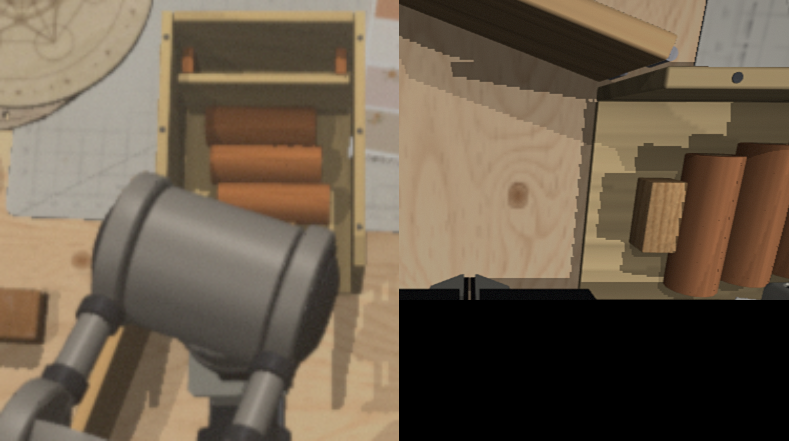

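The left side shows three bars stacked under the backboard, and the right side shows the block flush to the front bar with the door open. I'll clear the arm for one last check.

>>> carry_out --commands '[[[-0.05, 0, -0.02], 0, 0], [[-0.05, 0, 0], 0, 0], [[-0.05, 0, 0], 0, 0], [[-0.05, 0, 0], 0, 0], [[-0.05, 0, 0], 0, 0], [[-0.05, 0, 0], 0, 0], [[0, 0, 0], 0, 0]]'

```text
time: 31.82
tool_pos: [0.5118, -0.3935, 0.2229]
tool_rot: [-3.141, 0.0, 1.567]
contact_force: [0.3, 0.4, -0.6]
opening: 0.0001
grip_force: 0.0
```

```bash
python3 - <<'E'
from h import *
t=robot.read_camera("top");save(t,"top7.png")
for n in("chock_center","rod_1","door_handle","stub_block","jar","sanding"):
  for r in robot.tip_of(t,n)[:3]:print(n,round(r["p"],2),r["at"],atz(t,r["at"],{"r":.03,"c":.023,"d":.085}.get(n[0],0)))
i=cv2.imread("pics/top7.png")[65:285,160:360];cv2.imwrite("pics/c7.png",cv2.resize(i,None,fx=2.7,fy=2.7,interpolation=cv2.INTER_CUBIC))
# expected outline of rear bar / board for B=.8285
for x,z in((.8285-.022,.052),(.8285-.066,.052),(.8285-.110,.052),(.8285-.147,.038)):print(x,proj(t,np.array([x,-.09,z])))
print(t["pixels"][100:185,298].astype(int).mean(1).round())
E
```

```text
chock_center 0.71 [294.3, 183.1] [ 0.6802 -0.0851  0.023 ]
chock_center 0.69 [371.9, 298.2] [ 0.42   -0.2577  0.023 ]
chock_center 0.3 [168.0, 219.4] [0.5954 0.1986 0.023 ]
rod_1 0.98 [295.2, 129.5] [ 0.8063 -0.0861  0.03  ]
rod_1 0.91 [297.1, 166.9] [ 0.7163 -0.0915  0.03  ]
rod_1 0.82 [297.1, 150.4] [ 0.7557 -0.091   0.03  ]
door_handle 0.57 [189.5, 265.3] [0.4841 0.1273 0.085 ]
stub_block 0.74 [297.9, 168.9] [ 0.7215 -0.0916  0.    ]
stub_block 0.68 [297.8, 209.5] [ 0.624  -0.0924  0.    ]
jar 0.61 [406.2, 160.6] [ 0.7417 -0.345   0.    ]
sanding 0.62 [165.8, 218.3] [0.603  0.2115 0.    ]
sanding 0.22 [299.2, 168.3] [ 0.7229 -0.0946  0.    ]
0.8065 [296.3522 125.5316]
0.7625 [296.1299 144.0403]
0.7185 [295.9046 162.8059]
0.6815 [296.0819 180.6342]
[ 66.  63.  70.  77. 101. 138. 157. 157. 143. 102.  72.  64.  65.  68.
  68.  70.  71.  68.  68.  70.  64.  64.  67.  71.  71.  76.  77.  80.
  80.  81.  82.  78.  72.  73.  72.  73.  71.  65.  67.  93. 110. 114.
 115. 119. 117. 106. 104. 105. 103.  95.  92.  87.  81.  79.  76.  71.
  71.  93. 106. 107. 115. 117. 118. 117. 114. 109. 109. 102.  97.  91.
  83.  80.  78.  72.  72.  85. 125. 135. 140. 132. 138. 136. 130. 130.
 129.]
```

View pics/c7.png

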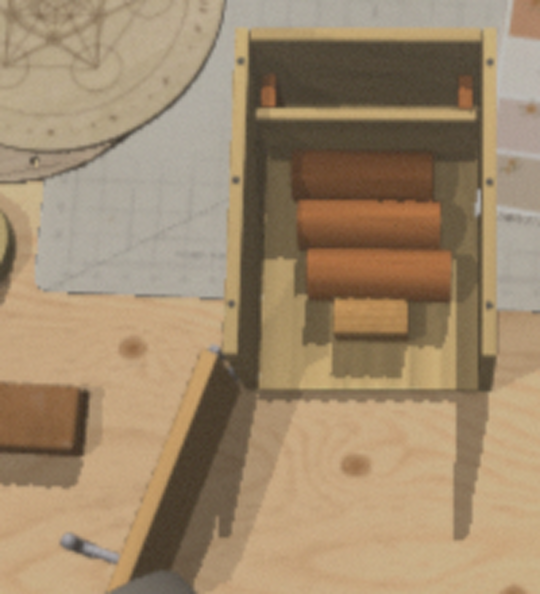

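The picture shows the row tight, the block flat against the front bar and the door at its stop. I'm handing in.

```bash
python3 -c "
from cell import robot
print(robot.hand_in())"
```

```text
the job is handed in; nothing more can be done
None
```

I handed the job in at about 32 s with the door open at its stop, the three bars closed up against the backboard and the pine block lying flat against the front bar; `hand_in()` returned no verdict, and the block went in held between the fingers, so the front finger made the first push on the bars and the block made the rest.

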